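# Lay out the metalsmith's forming station

## Robot

A 6-joint arm with a two-finger parallel gripper is mounted at the origin on the work surface. World frame = base frame: x ahead of the robot, y to its left, z up, the work surface at z = 0. Lengths are in m, angles in rad, forces in N, time in s.
With the tool pointing down it reaches from about 0.35 to 0.775 m from the base axis. Payload 5.5 kg.
Tool frame: the origin (TCP) lies on the centre line of the jaws, within the pads' length; the fingertips stand 14 mm ahead of it and the grasp point (between the pads) lies 5 mm behind it (arm.tips_ahead is the distance from the TCP to the fingertips, in m); z points along the fingers, y is the line along which they close (so a half turn about z gives the same grasp; the last joint's range is limited). The gripper opens to 85 mm and grips with 20 to 120 N. Pads are 22 mm wide; open, the fingers measure 114 mm over their backs; the gripper's body (76 mm by 85 mm) begins 54 mm behind the grasp point. The pads swing forward as they close: fully open they stand 13 mm farther back than shut.
Start: joints at [-1.326, 0.313, 0.046, 1.304, 0, 1.431], TCP at [0.216, -0.533, 0.245] pointing down, gripper open.
Joint ranges: [-2.76, 2.76], [-0.86, 1.69], [-1.03, 1.26], [-2.2, 2.34], [-1.47, 1.5], [-3.14, 3.14]. Speed limits (rad/s): [2.57, 2.57, 3.14, 3.14, 3.14, 3.14].

## Interface

Orientations are given as a unit quaternion [x, y, z, w].
In Python, from station import arm gives the robot as it stands.
- The arm moves only by the tool apply_moves, never from a script. Its argument "steps" is a list that holds one entry, the list of rows, each a list of 5 numbers: the shift along the tool's x, y, z in m, then the turn about the tool's z in degrees, then the closure, from 0 (fully open) to 1 (shut). In form: [[[tx, ty, tz, spin, fingers], ...]]. A call has 1 to 12 rows; each row shifts and turns the commanded pose from where the row before left it, along the tool's axes as they then stand; what a row does not reach is not made up. A row lasts 1/10 s, in which the tool goes at most 50 mm and 8.59 degrees, less where a joint would pass 70% of its speed; a pose out of reach is approached as far as the arm can. A call is refused whole if a number of a shift passes 0.05 or a number of a turn 8.59, either way. A call with a gripper value outside its range is refused whole. The fingers move at their own pace and stop on an object; "grip_force" is the grip in N (left out, the last holds). Time passes only in rows, so rows that do not move let the fingers close. It gives the time, the measured TCP pose, the force, the opening and the grip force at its end, in the units of the state.
- arm.get_obs(): the state, without advancing time (a new reading comes with each control period).
- arm.snapshot(name): name is "scene" or "top" or "wrist"; returns a dict with "img" (400x640x3 uint8, red, green, blue), "camera_matrix" (3x3 intrinsics, pixels), "origin" and "orientation" of the camera in the world; the wrist camera has in their place "hand_eye" (4x4, takes a point from camera to tool coordinates, whose origin is the TCP and whose axes are the flange's). Camera axes: x right, y up, looking along -z (the intrinsics and any distortion apply to the point x, -y, -z); pixel columns grow to the right and rows downward; lengths in m; the calibration is good to about 2 mm. A picture is of the moment at which its call begins: read the wrist's pose just before it. There is no depth.
- arm.close_job(): hands the job in; it is judged then, once.
Trained networks look in the newest picture that a camera, given by its name, has taken for a name from the list of things; names that differ only in an ending like _2 or _b are one class to them, and where a whole thing is asked for, a point or a joint stands for the part that bears it (a point fixed in the world has none). Each returns a list of dicts, best first, with "p" (0 to 1); they miss things now and then, are a little off and sometimes report something else, mostly with a low value. They report only what shows in the picture. A call takes as long as a camera call. They do not tell look-alikes from the thing itself.
- arm.recognise(thing, camera): "location" ([x, y, z] in m, in world coordinates, good to about 4 mm: the middle of the surface that is visible of it).
- arm.tip_of(thing, camera): "location" ([x, y, z] in m, in world coordinates, good to about 4 mm: a listed point, or the origin of a listed thing).
The state is a dict: "time_s": time; "qpos": joint angles; "dq": joint speeds; "effort": joint torques, N m; "position": TCP position; "ee_rot": TCP orientation; "contact_force": force on the tool from outside, world axes, zero at the start; "ft_torque": the same for the moment, N m; "grip_width": finger opening in m; "grasp_force": force on a finger pad.
Only numpy, scipy, OpenCV 4.12 (cv2) and the standard library are available. Lean on these libraries where they do the work, as an engineer would, in place of code of your own. Each camera call takes 0.05 s, during which the arm holds its last target. There are 200 camera calls.

## Task

Set up the striking board (dark wood, with a raised metal strip along its back edge): lay the flat steel bench block on its middle, square to it, and stand the copper band flat on the middle of the block. Around it, leaving about 4 cm of clear bench to the board or its strip each time, stand the steel doming block to the left, square to the board, and the lidded jar to the right, both level with the board's middle, and lay the punch behind the strip, parallel to it and centred (left and right as seen looking from the board's front towards its strip). Let go of everything, and leave the plate of stones and the pliers where they are.

Things in the scene. Friction and masses are not known exactly. Their poses are not given: they have to be found in the camera images.
- board: Fixed board of dark wood lying on the bench (z = 0), its yaw within 26 degrees. Flat part 100 x 100 mm, 12 mm thick; outside its back (+x) edge runs a raised aluminium strip, 14 mm deep (x = 50 to 64 mm), 100 mm long, top 22 mm above the bench. Origin: centre of the underside of the flat part; own +x to the back, +y to the left, z up.
- bench_block: Loose flat square plate of bright steel, 60 x 60 x 15 mm, about 0.42 kg. Origin: centre of its underside; x and y along its sides, z up.
- band: Loose copper band (short open tube) standing on its edge rim with its hole up, 46 mm outside diameter, 38 mm inside, 12 mm high, about 45 g. Origin: centre of its underside; z along its axis, up.
- doming_block: Loose steel cube 45 mm on a side with a round hollow (28 mm wide, 10 mm deep) in the top and dark round marks on its sides, about 0.6 kg. Origin: centre of its underside; x and y along its sides, z up.
- jar: Loose small round pale glass jar with a metal lid, 48 mm diameter, 55 mm high, standing upright, about 0.12 kg. Origin: centre of its underside; z up.
- punch: Loose steel doming punch lying on the bench, 90 mm long, about 0.1 kg: square shank 14 x 14 mm (x = -45 to 25 mm), thin neck, 14 mm ball at the +x end. Origin: under the middle of its length; x along it to the ball, z up. Either end may point left when laid down.
- punch_mid (a point): The middle of the punch's length, on its axis, 7 mm above the bench as it lies.
- plate: Bystander: white ceramic plate, 132 mm diameter, 13 mm high, stones in it to about 22 mm high, loose. Origin: centre of its underside.
- pliers: Bystander: pliers with black grips lying on the bench, 125 mm long, 12 mm high, loose. Origin: on the bench under the pivot; x towards the jaws.
There are look-alikes about, which are no part of the job. Of the things like the bench_block, leave any that is yellow; of the rest the smaller one is meant.

How it is judged:
By the outcome, as a careful person would: the job done as asked, in the order asked, and still so for the second after the job is handed in, with the robot touching nothing.
It also fails if it takes over 125 s, if anything falls off the work surface, if the arm or the gripper's body presses on something with over 40 N, if the wrist force passes 120 N, or if a joint passes its speed limit or range.

## Working session

There is one attempt and no reset: what is moved stays moved. The work goes in short steps, Python scripts to look and compute and a tool call to move; the robot and the scene stay as the last step left them, time stands still between calls to the robot, and variables do not carry over. Pictures are saved under pics/ and viewed, at most 14 in all, crops included, and the job is handed in when it is done.

Besides the shell and the picture viewer there is one more tool, called after "Emit:" as name(argument=value, ...), one argument or row to a line, values as JSON. apply_moves: Moves the arm, as the interface text tells. Its arguments: {"type":"object","properties":{"steps":{"type":"array"},"grip_force":{"type":"number"}},"required":["steps"]}

```bash
mkdir -p pics; cat > h.py <<'E'
import numpy as np, cv2
from scipy.spatial.transform import Rotation as R
from station import arm
def save(s,n): cv2.imwrite('pics/'+n,s['img'][:,:,::-1])
def pix2world(s,uv,z,pose=None):
    K=np.array(s['camera_matrix']);
    if 'hand_eye' in s:
        T=np.eye(4);T[:3,:3]=R.from_quat(pose[1]).as_matrix();T[:3,3]=pose[0];T=T@np.array(s['hand_eye']);Rm=T[:3,:3];o=T[:3,3]
    else:
        q=np.array(s['orientation']);Rm=q if q.shape==(3,3) else R.from_quat(q).as_matrix();o=np.array(s['origin'])
    d=s.get('distortion',None)
    u=cv2.undistortPoints(np.array(uv,float).reshape(-1,1,2),K,None if d is None else np.array(d)).reshape(-1,2)
    r=np.c_[u[:,0],-u[:,1],-np.ones(len(u))]@Rm.T
    return o+r*((z-o[2])/r[:,2])[:,None]
E
python3 - <<'E'
from h import *
o=arm.get_obs();print(o['time_s'],o['position'],o['ee_rot'],o['grip_width'])
for c in('top','scene'):
    s=arm.snapshot(c);save(s,c+'0.png');print({k:np.round(v,3).tolist() if k!='img' else 0 for k,v in s.items()})
    for t in['board','bench_block','band','doming_block','jar','punch','punch_mid','plate','pliers']:
        print(c,t,[(np.round(d['location'],3).tolist(),round(d['p'],2)) for d in arm.tip_of(t,c)])
E
```

```text
0.0 [ 0.21570019 -0.53247988  0.24440273] [ 9.81550866e-01  1.91199004e-01 -4.25731656e-05 -9.14655947e-04] 0.08559069706638658
{'img': 0, 'camera_matrix': [[520.552, 0.0, 318.673], [0.0, 520.552, 205.232], [0.0, 0.0, 1.0]], 'origin': [0.281, -0.024, 1.278], 'orientation': [0.072, -0.073, -0.692, 0.715]}
top board [([0.402, -0.261, 0.004], 0.71), ([0.542, -0.025, -0.001], 0.69)]
top bench_block [([0.321, -0.381, -0.002], 0.93), ([0.403, -0.263, 0.003], 0.79), ([0.286, -0.25, -0.001], 0.64), ([0.474, -0.384, 0.0], 0.34)]
top band [([0.428, 0.314, 0.001], 0.7)]
top doming_block [([0.474, -0.388, -0.004], 0.81), ([0.711, 0.227, 0.003], 0.34)]
top jar [([0.622, -0.33, 0.003], 0.93), ([0.542, -0.024, -0.0], 0.16)]
top punch [([0.433, 0.312, 0.002], 0.68), ([0.574, 0.356, -0.002], 0.51)]
top punch_mid [([0.581, 0.352, 0.007], 0.77), ([0.541, -0.023, -0.0], 0.49)]
top plate [([0.402, -0.262, 0.004], 0.72), ([0.712, 0.226, 0.004], 0.6)]
top pliers [([0.713, 0.226, 0.005], 0.74), ([0.768, -0.02, 0.0], 0.68)]
{'img': 0, 'camera_matrix': [[421.915, 0.0, 321.041], [0.0, 421.915, 199.535], [0.0, 0.0, 1.0]], 'origin': [0.878, 0.648, 1.003], 'orientation': [0.081, 0.316, 0.918, 0.226]}
scene board [([0.542, -0.02, -0.004], 0.83)]
scene bench_block [([0.4, -0.27, 0.001], 0.77), ([0.32, -0.376, -0.002], 0.61), ([0.29, -0.252, 0.001], 0.58)]
scene band [([0.43, 0.314, -0.007], 0.62)]
scene doming_block [([0.477, -0.387, -0.003], 0.73)]
scene jar [([0.625, -0.332, -0.004], 0.77)]
scene punch [([0.578, 0.354, 0.001], 0.53)]
scene punch_mid [([0.574, 0.355, 0.007], 0.73)]
scene plate [([0.715, 0.223, -0.002], 0.78)]
scene pliers [([0.765, -0.022, -0.003], 0.75)]
```

```bash
python3 -c "
import cv2
a=cv2.imread('pics/top0.png')
cv2.imwrite('pics/top0b.png',cv2.resize(a,(800,500),interpolation=2))"
```

```text
(no output)
```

View pics/top0b.png

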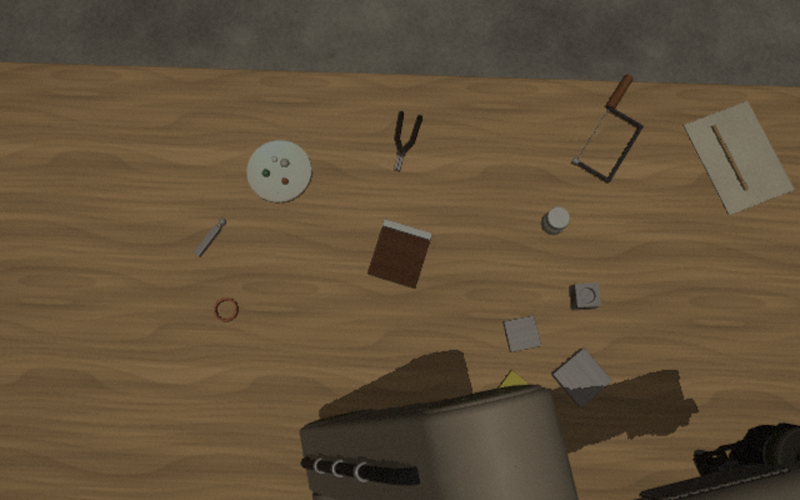

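```bash
cat >> h.py <<'E'
def st():
    o=arm.get_obs();M=R.from_quat(o['ee_rot']).as_matrix();return o,np.array(o['position']),M
def go(x,y,z,psi=None):
    """print tool-frame shift (before spin) to target; psi: wanted heading of tool x (deg, mod 180)"""
    o,p,M=st();d=M.T@(np.array([x,y,z])-p);a=np.degrees(np.arctan2(M[1,0],M[0,0]))
    sp=0 if psi is None else -((psi-a+90)%180-90)
    print('t%.2f'%o['time_s'],'pos',p.round(4),'psi %.1f'%a,'shift mm',(d*1e3).round(1),'spin %.1f'%sp,'q6 %.2f'%o['qpos'][5],'w %.4f'%o['grip_width'])
E
python3 - <<'E'
from h import *
print(arm.tips_ahead)
s=arm.snapshot('wrist');print(np.round(s['hand_eye'],3),np.round(s['camera_matrix'],1))
go(.47,-.08,.30); go(.40,-.33,.30)
E
```

```text
0.014
[[ 0.001  0.947  0.322  0.082]
 [ 1.    -0.    -0.001 -0.   ]
 [-0.001  0.322 -0.947 -0.129]
 [ 0.     0.     0.     1.   ]] [[310.2   0.  322.1]
 [  0.  310.2 198.9]
 [  0.    0.    1. ]]
t1.05 pos [ 0.2158 -0.533   0.2453] psi 22.0 shift mm [ 405.6 -324.5  -54.7] spin 0.0 q6 1.43 w 0.0854
t1.05 pos [ 0.2158 -0.533   0.2453] psi 22.0 shift mm [ 246.9 -119.   -54.7] spin 0.0 q6 1.43 w 0.0854
```

Emit:
apply_moves(
  steps=[
    [[0.04, -0.02, 0, 0, 0], [0.04, -0.02, 0, 0, 0], [0.04, -0.02, 0, 0, 0], [0.04, -0.02, 0, 0, 0], [0.04, -0.02, 0, 0, 0], [0.04, -0.02, 0, 0, 0], [0, 0, 0, 0, 0], [0, 0, 0, 0, 0]],
  ],
)

```text
time_s: 1.85
position: [0.3939, -0.3309, 0.2455]
ee_rot: [0.981, 0.193, -0.0, 0.0]
contact_force: [0.4, -0.1, -0.3]
grip_width: 0.0853
grasp_force: 0.0
```

```bash
python3 - <<'E'
from h import *
o,p,M=st()
s=arm.snapshot('wrist');save(s,'w1.png');np.savez('w1.npz',p=p,q=o['ee_rot'])
for t in['bench_block','doming_block','jar','board']:
    print(t,[(np.round(d['location'],3).tolist(),round(d['p'],2)) for d in arm.tip_of(t,'wrist')])
go(.47,-.03,.27)
E
```

```text
bench_block [([0.405, -0.262, 0.0], 0.94), ([0.287, -0.256, 0.004], 0.75), ([0.316, -0.378, 0.0], 0.56)]
doming_block [([0.474, -0.387, 0.002], 0.83)]
jar []
board []
t2.10 pos [ 0.3925 -0.3328  0.2452] psi 21.9 shift mm [ 185.  -251.9  -24.8] spin 0.0 q6 1.90 w 0.0851
```

View pics/w1.png

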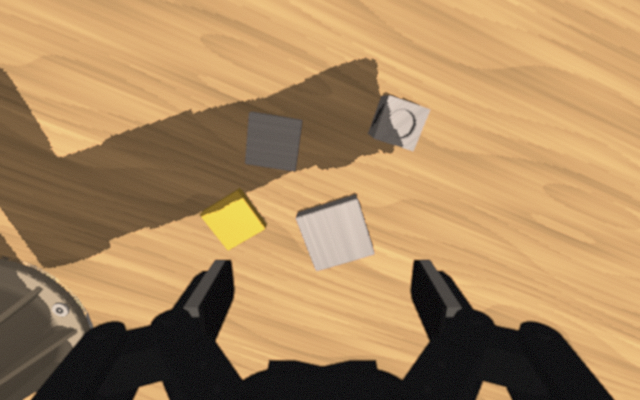

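Emit:
apply_moves(
  steps=[
    [[0.025, -0.035, -0.005, 0, 0], [0.025, -0.035, -0.005, 0, 0], [0.025, -0.035, -0.005, 0, 0], [0.025, -0.035, -0.005, 0, 0], [0.025, -0.035, 0, 0, 0], [0.025, -0.035, 0, 0, 0], [0.025, -0.035, 0, 0, 0], [0, 0, 0, 0, 0], [0, 0, 0, 0, 0]],
  ],
)

```text
time_s: 3.0
position: [0.4636, -0.0388, 0.2653]
ee_rot: [0.981, 0.192, -0.0, 0.0]
contact_force: [-0.3, 0.0, -0.3]
grip_width: 0.0852
grasp_force: 0.0
```

```bash
python3 - <<'E'
from h import *
o,p,M=st()
s=arm.snapshot('wrist');save(s,'w2.png');np.savez('w2.npz',p=p,q=o['ee_rot'])
for t in['board','pliers','jar','plate','punch_mid','punch']:
    print(t,[(np.round(d['location'],3).tolist(),round(d['p'],2)) for d in arm.tip_of(t,'wrist')])
go(.47,-.03,.27)
E
```

```text
board [([0.546, -0.024, -0.003], 0.88), ([0.402, -0.266, -0.0], 0.19)]
pliers []
jar [([0.621, -0.334, -0.003], 0.85)]
plate []
punch_mid []
punch []
t3.35 pos [ 0.4634 -0.04    0.2653] psi 21.9 shift mm [ 9.9 -6.8 -4.7] spin 0.0 q6 2.50 w 0.0857
```

View pics/w2.png

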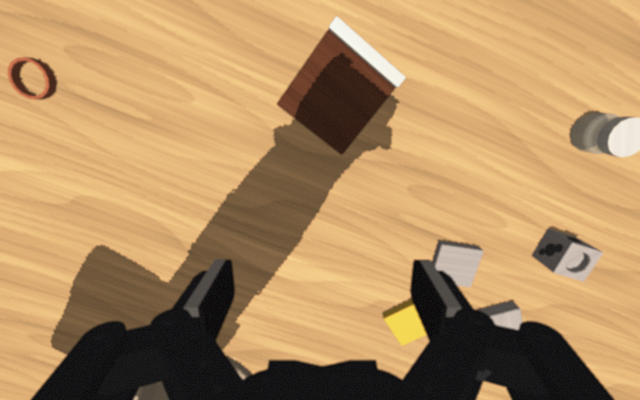

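Emit:
apply_moves(
  steps=[
    [[0, 0, 0, -8.5, 0], [0, 0, 0, -8.5, 0], [0, 0, 0, -8.5, 0], [0, 0, 0, -8.5, 0], [0, 0, 0, -8.5, 0], [0, 0, 0, -8.5, 0], [0, 0, 0, -8.5, 0], [0, 0, 0, -8.5, 0], [0, 0, 0, -8.5, 0], [0, 0, 0, -8.5, 0], [0, 0, 0, -8.5, 0], [0, 0, 0, -8.5, 0]],
  ],
)

```text
time_s: 4.55
position: [0.4634, -0.0395, 0.2653]
ee_rot: [0.467, 0.884, -0.0, 0.0]
contact_force: [-0.1, -0.8, 0.3]
grip_width: 0.0855
grasp_force: 0.0
```

Emit:
apply_moves(
  steps=[
    [[0, 0, 0, -8.5, 0], [0, 0, 0, -8.5, 0], [0, 0, 0, -8.5, 0], [0, 0, 0, -8.5, 0], [0, 0, 0, -7.5, 0], [-0.02, 0, 0, 0, 0], [-0.02, 0, 0, 0, 0], [0, 0, 0, 0, 0], [0, 0, 0, 0, 0]],
  ],
)

```text
time_s: 5.45
position: [0.5018, -0.0493, 0.2649]
ee_rot: [0.126, 0.992, 0.0, -0.001]
contact_force: [0.1, -1.1, 0.8]
grip_width: 0.085
grasp_force: 0.0
```

```bash
python3 - <<'E'
from h import *
o,p,M=st()
s=arm.snapshot('wrist');save(s,'w3.png');np.savez('w3.npz',p=p,q=o['ee_rot'])
for t in['board','pliers','jar','plate','punch_mid','punch']:
    print(t,[(np.round(d['location'],3).tolist(),round(d['p'],2)) for d in arm.tip_of(t,'wrist')])
go(.47,-.03,.27)
E
```

```text
board [([0.546, -0.023, -0.0], 0.82), ([0.426, 0.312, -0.001], 0.17)]
pliers [([0.762, -0.026, -0.001], 0.75)]
jar [([0.621, -0.334, -0.002], 0.59)]
plate [([0.716, 0.228, -0.004], 0.68)]
punch_mid []
punch [([0.62, -0.333, -0.004], 0.45)]
t5.80 pos [ 0.5019 -0.0488  0.2655] psi 165.6 shift mm [35.5 10.2 -4.5] spin 0.0 q6 -0.00 w 0.0852
```

View pics/w3.png

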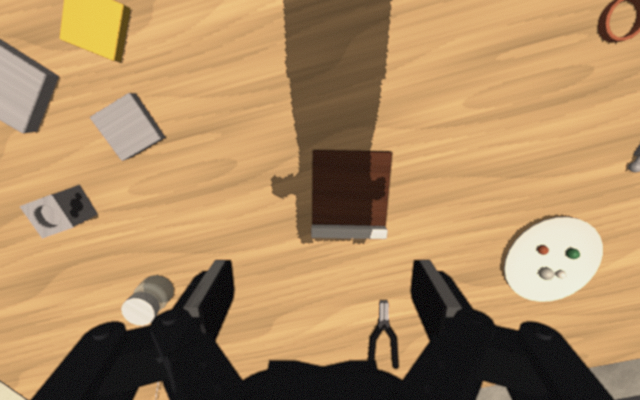

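```bash
python3 -c "
import cv2
a=cv2.imread('pics/w3.png')
b=cv2.resize(a[140:250,295:405],(550,550),interpolation=2)
c=cv2.resize(a[80:170,80:170],(250,250),interpolation=2)
b[300:550,0:0]=0
import numpy as np
o=np.zeros((550,800,3),np.uint8);o[:,:550]=b;o[:250,550:]=c
cv2.imwrite('pics/c3.png',o)"
```

```text
(no output)
```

View pics/c3.png

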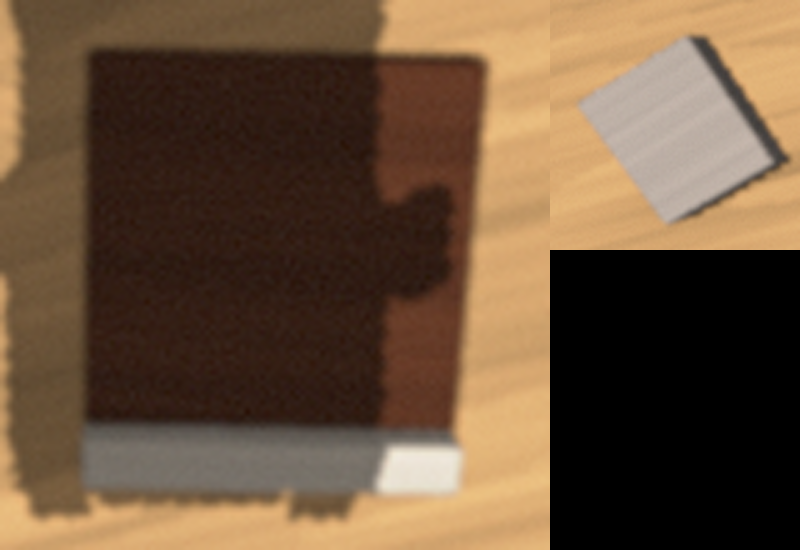

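```bash
cat >> h.py <<'E'
from scipy.optimize import least_squares
def load(n): 
    d=np.load(n);return d['p'],d['q']
HE=None
def proj(s,pose,P):
    T=np.eye(4);T[:3,:3]=R.from_quat(pose[1]).as_matrix();T[:3,3]=pose[0];T=T@np.array(s['hand_eye'])
    c=(np.asarray(P)-T[:3,3])@T[:3,:3];K=np.array(s['camera_matrix'])
    u=np.c_[c[:,0],-c[:,1],-c[:,2]]@K.T;return u[:,:2]/u[:,2:]
def fit(s,pose,model,pix,x0):
    model=np.array(model,float);pix=np.array(pix,float)
    def w(v):
        c,q=np.cos(v[2]),np.sin(v[2]);return np.c_[v[0]+c*model[:,0]-q*model[:,1],v[1]+q*model[:,0]+c*model[:,1],model[:,2]]
    r=least_squares(lambda v:(proj(s,pose,w(v))-pix).ravel(),x0,loss='soft_l1',x_scale=[.01,.01,.1])
    print('fit',r.x[:2].round(4),'yaw %.2f'%np.degrees(r.x[2]),'res px',r.fun.reshape(-1,2).round(1).tolist());return r.x
E
python3 - <<'E'
from h import *
s=arm.snapshot('wrist');P=load('w3.npz')
cr=lambda a,k,ox,oy:[(ox+(x+.5)/k-.5,oy+(y+.5)/k-.5) for x,y in a]
m=np.array([(64,50,22),(64,-50,22),(-50,50,12),(-50,-50,0),(-50,50,0),(50,50,12),(64,50,22)])/1e3
fit(s,P,m,cr([(460,494),(82,491),(485,63),(90,49),(482,55),(453,430),(460,494)],5,295,140),[.54,-.02,-.26])
h=.03
b=[(-h,h,.015),(-h,-h,.015),(h,-h,.015),(h,h,.015)]
px=cr([(29,104),(140,37),(229,161),(119,223)],250/90,80,80)
w=pix2world(s,px,.015,P);print(w.round(4),np.linalg.norm(np.diff(w,axis=0),axis=1),w.mean(0))
for i,j in((0,1),(1,2),(3,2),(0,3)): print(np.degrees(np.arctan2(*(w[j]-w[i])[[1,0]])))
E
```

```text
fit [ 0.5432 -0.023 ] yaw -15.34 res px [[-0.1, 0.5], [-0.0, 0.0], [0.9, -0.4], [-0.7, -0.5], [-0.6, -0.5], [0.7, 0.5], [-0.1, 0.5]]
[[ 0.3773 -0.3017  0.015 ]
 [ 0.3643 -0.2438  0.015 ]
 [ 0.421  -0.2288  0.015 ]
 [ 0.4341 -0.2875  0.015 ]] [0.05928598 0.05861436 0.0601491 ] [ 0.39915585 -0.26547412  0.015     ]
102.68638266796512
14.815449853039137
102.57959069997328
13.974495973400641
```

Emit:
apply_moves(
  steps=[
    [[0.0075, -0.039, 0.02, 0, 0.2], [0.0075, -0.039, 0.02, 0, 0.2], [0.0075, -0.039, 0.02, 0, 0.2], [0.0075, -0.039, 0.02, 0, 0.2], [0.0075, -0.039, 0.02, 0, 0.2], [0.0075, -0.039, 0.01, 0, 0.2], [0, 0, 0, -7, 0.2], [0, 0, 0, -7, 0.2], [0, 0, 0, -7, 0.2], [0, 0, 0, -7, 0.2], [0, 0, 0, 0, 0.2], [0, 0, 0, 0, 0.2]],
  ],
  grip_force=40,
)

```text
time_s: 7.05
position: [0.4002, -0.2642, 0.1554]
ee_rot: [-0.117, 0.993, -0.0, 0.0]
contact_force: [-0.6, -1.1, -1.0]
grip_width: 0.0685
grasp_force: 0.0
```

```bash
python3 - <<'E'
from h import *
o,p,M=st()
s=arm.snapshot('wrist');save(s,'w4.png');np.savez('w4.npz',p=p,q=o['ee_rot'])
go(.40,-.265,.15,193.6)
for y in(.0425,o['grip_width']/2):
  for z in (-.003,.001,.005,.009): print(y,z,proj(s,(p,o['ee_rot']),p+M@np.array([[.011,-y,z],[.011,y,z]]).T if 0 else (p+(M@np.array([[.011,-y,z],[.011,y,z]]).T).T)).round(0).tolist())
E
```

```text
t7.10 pos [ 0.4002 -0.2642  0.1554] psi -166.6 shift mm [ 0.4 -0.7  5.4] spin -0.2 q6 -0.99 w 0.0684
0.0425 -0.003 [[230.0, 260.0], [414.0, 260.0]]
0.0425 0.001 [[232.0, 256.0], [412.0, 256.0]]
0.0425 0.005 [[234.0, 251.0], [410.0, 252.0]]
0.0425 0.009 [[236.0, 248.0], [408.0, 248.0]]
0.03425854177611119 -0.003 [[248.0, 260.0], [396.0, 260.0]]
0.03425854177611119 0.001 [[249.0, 256.0], [395.0, 256.0]]
0.03425854177611119 0.005 [[251.0, 252.0], [393.0, 252.0]]
0.03425854177611119 0.009 [[253.0, 248.0], [391.0, 248.0]]
```

View pics/w4.png

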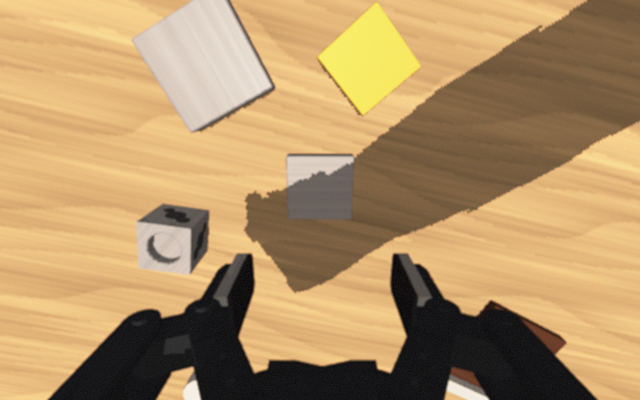

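```bash
python3 - <<'E'
from h import *
s=arm.snapshot('wrist');P=load('w4.npz')
w=pix2world(s,[(287.5,157),(353,157),(352,218.5),(289,218.5)],.015,P);print(w.round(4),w.mean(0))
go(*w.mean(0)[:2],.011,193.6)
E
```

```text
[[ 0.3773 -0.3009  0.015 ]
 [ 0.3639 -0.245   0.015 ]
 [ 0.4203 -0.2306  0.015 ]
 [ 0.434  -0.2881  0.015 ]] [ 0.398877   -0.26617316  0.015     ]
t7.15 pos [ 0.4003 -0.2642  0.1554] psi -166.6 shift mm [  1.8  -1.6 144.4] spin -0.2 q6 -0.99 w 0.0684
```

Emit:
apply_moves(
  steps=[
    [[0.002, -0.0015, 0.04, 0, 0.2], [0, 0, 0.04, 0, 0.2], [0, 0, 0.035, 0, 0.2], [0, 0, 0.02, 0, 0.2], [0, 0, 0.009, 0, 0.2], [0, 0, 0, 0, 0.2], [0, 0, 0, 0, 0.2], [0, 0, 0, 0, 0.5], [0, 0, 0, 0, 0.5], [0, 0, 0, 0, 0.5], [0, 0, 0, 0, 0.5], [0, 0, 0, 0, 0.5]],
  ],
  grip_force=60,
)

```text
time_s: 8.35
position: [0.3997, -0.267, 0.0131]
ee_rot: [-0.118, 0.993, -0.001, 0.001]
contact_force: [-0.1, 0.3, 5.5]
grip_width: 0.0585
grasp_force: 65.5
```

Emit:
apply_moves(
  steps=[
    [[0, 0, -0.01, 0, 0.5], [0, 0, -0.02, 0, 0.5], [0, 0, -0.03, 0, 0.5], [0, 0, -0.03, 0, 0.5], [0, 0, 0, 7.3, 0.5], [0, 0, 0, 7.3, 0.5], [0, 0, 0, 7.3, 0.5], [0, 0, 0, 7, 0.5], [0, 0, 0, 0, 0.5]],
  ],
)

```text
time_s: 9.25
position: [0.3983, -0.2659, 0.1017]
ee_rot: [0.134, 0.991, -0.0, -0.0]
contact_force: [-0.1, -0.2, -5.8]
grip_width: 0.0579
grasp_force: 66.8
```

```bash
python3 - <<'E'
from h import *
go(.5432,-.023,.10,164.7);o=arm.get_obs();print(o['contact_force'],o['grasp_force'])
s=arm.snapshot('wrist');save(s,'w5.png')
E
```

```text
t9.25 pos [ 0.3983 -0.2659  0.1017] psi 164.6 shift mm [-75.3 272.7   1.7] spin -0.1 q6 -0.49 w 0.0579
[-0.14897086 -0.22311982 -5.81119861] 66.84403538703918
```

View pics/w5.png

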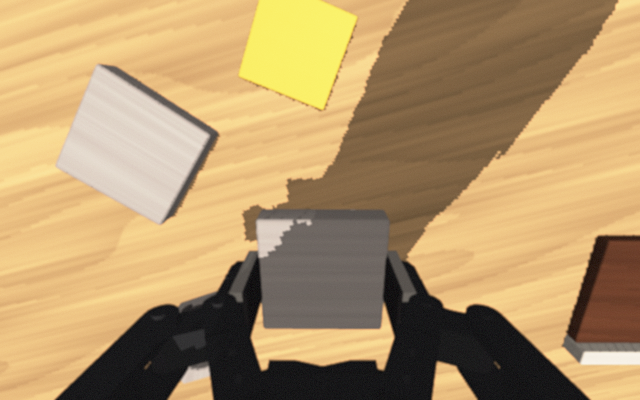

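```bash
python3 - <<'E'
from h import *
o,p,M=st();s=arm.snapshot('wrist')
w=pix2world(s,[(258,217),(388,217),(382,328),(266,328)],p[2]+.002,(p,o['ee_rot']))
t=(w-p)@M;print(t.round(4),t.mean(0))
go(.5432,-.023,.10,164.7)
E
```

```text
[[ 0.0317 -0.0286 -0.002 ]
 [ 0.0318  0.0288 -0.002 ]
 [-0.0284  0.0299 -0.002 ]
 [-0.0285 -0.0286 -0.002 ]] [ 0.00164722  0.00037434 -0.00199978]
t9.35 pos [ 0.3985 -0.2661  0.1016] psi 164.8 shift mm [-76.  272.5   1.6] spin 0.1 q6 -0.49 w 0.0581
```

Emit:
apply_moves(
  steps=[
    [[-0.011, 0.039, 0, 0, 0.5], [-0.011, 0.039, 0, 0, 0.5], [-0.011, 0.039, 0, 0, 0.5], [-0.011, 0.039, 0, 0, 0.5], [-0.011, 0.039, 0, 0, 0.5], [-0.011, 0.039, 0, 0, 0.5], [-0.0115, 0.0385, 0, 0, 0.5], [0, 0, 0.02, 0, 0.5], [0, 0, 0.02, 0, 0.5], [0, 0, 0, 0, 0.5], [0, 0, 0, 0, 0.5]],
  ],
)

```text
time_s: 10.45
position: [0.545, -0.0239, 0.0612]
ee_rot: [0.133, 0.991, -0.0, -0.001]
contact_force: [-0.0, -0.7, -4.9]
grip_width: 0.0579
grasp_force: 67.2
```

```bash
python3 - <<'E'
from h import *
o,p,M=st();s=arm.snapshot('wrist');np.savez('w6.npz',p=p,q=o['ee_rot'])
cv2.imwrite('pics/w6.png',cv2.resize(s['img'][130:370,140:500,::-1],(800,533),interpolation=2))
go(.5432,-.023,.025,164.7)
E
```

```text
t10.50 pos [ 0.5457 -0.0242  0.0619] psi 164.7 shift mm [ 2.8  0.5 36.9] spin -0.0 q6 0.08 w 0.0584
```

View pics/w6.png

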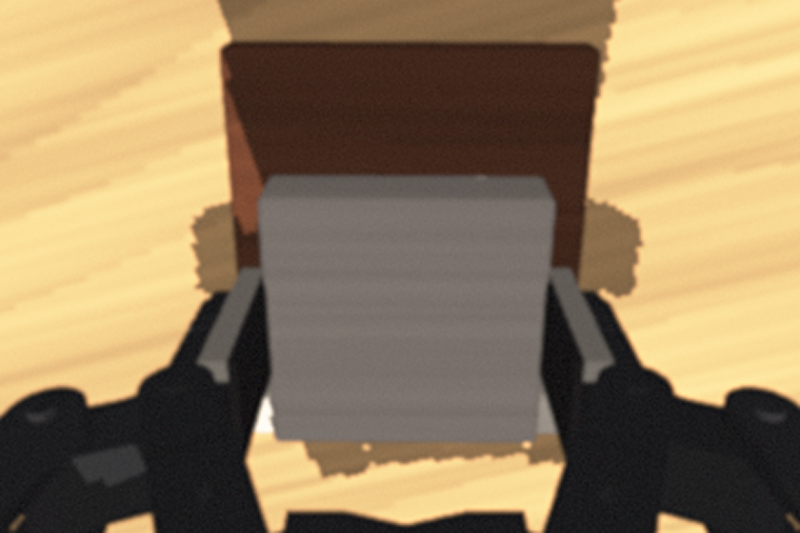

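```bash
python3 - <<'E'
from h import *
s=arm.snapshot('wrist');P=load('w6.npz')
f=lambda a:[(140+(x+.5)/2.2222-.5,130+(y+.5)/2.2222-.5) for x,y in a]
b=pix2world(s,f([(598,52),(222,52),(580,285),(236,250)]),.012,P)
k=pix2world(s,f([(260,198),(553,198),(538,440),(273,440)]),P[0][2]+.002,P)
c,q=np.cos(np.radians(-15.3)),np.sin(np.radians(-15.3));Rb=np.array([[c,-q],[q,c]])
for n,w in(('board',b),('blk',k)): print(n,((w[:,:2]-[.5432,-.023])@Rb*1e3).round(1).tolist())
print(((k.mean(0)[:2]-[.5432,-.023])@Rb*1e3).round(1), np.degrees(np.arctan2(*(k[1]-k[0])[1::-1])),np.degrees(np.arctan2(*(b[0]-b[1])[1::-1])))
E
```

```text
board [[-49.0, 49.4], [-48.9, -48.5], [19.4, 50.3], [8.2, -49.3]]
blk [[-28.9, -29.6], [-29.0, 28.7], [30.1, 29.4], [30.2, -30.6]]
[ 0.6 -0.5] 74.77345043902132 74.76063644758237
```

Emit:
apply_moves(
  steps=[
    [[0, 0.001, 0.02, 0, 0.5], [0, 0, 0.01, 0, 0.5], [0, 0, 0.005, 0, 0.5], [0, 0, 0.001, 0, 0.5], [0, 0, 0, 0, 0.5], [0, 0, 0, 0, 0.5], [0, 0, 0, 0, 0.2], [0, 0, 0, 0, 0.15], [0, 0, 0, 0, 0.15], [0, 0, 0, 0, 0.15]],
  ],
)

```text
time_s: 11.55
position: [0.5463, -0.0231, 0.0258]
ee_rot: [0.134, 0.991, -0.0, 0.001]
contact_force: [-1.2, 0.9, -0.3]
grip_width: 0.0726
grasp_force: 0.0
```

Emit:
apply_moves(
  steps=[
    [[0, 0, -0.02, 0, 0.15], [0, 0, -0.04, 0, 0.15], [0, 0, -0.04, 0, 0.15], [0, 0, -0.04, 0, 0.15], [0, 0, -0.03, 0, 0.15], [0, 0.04, 0, 0, 0.15], [0, 0.04, 0, 0, 0.15], [0, 0.04, 0, 0, 0.15], [0, 0.04, 0, 0, 0.15], [0, 0, 0, 0, 0.15], [0, 0, 0, 0, 0.15]],
  ],
)

```text
time_s: 12.65
position: [0.588, 0.1322, 0.1951]
ee_rot: [0.132, 0.991, -0.0, -0.0]
contact_force: [-0.7, 0.5, 0.1]
grip_width: 0.0728
grasp_force: 0.0
```

```bash
python3 - <<'E'
from h import *
o,p,M=st();s=arm.snapshot('wrist');save(s,'w7.png');np.savez('w7.npz',p=p,q=o['ee_rot'])
for t in['band','punch_mid','punch','bench_block','plate']:
    print(t,[(np.round(d['location'],3).tolist(),round(d['p'],2)) for d in arm.tip_of(t,'wrist')])
go(.429,.314,.12)
E
```

```text
band []
punch_mid [([0.578, 0.356, 0.005], 0.79)]
punch [([0.573, 0.356, 0.001], 0.61)]
bench_block [([0.549, -0.022, 0.012], 0.71)]
plate [([0.712, 0.227, -0.001], 0.57)]
t12.95 pos [0.5881 0.1302 0.1954] psi 164.5 shift mm [202.3 134.8  75.4] spin 0.0 q6 0.35 w 0.0729
```

View pics/w7.png

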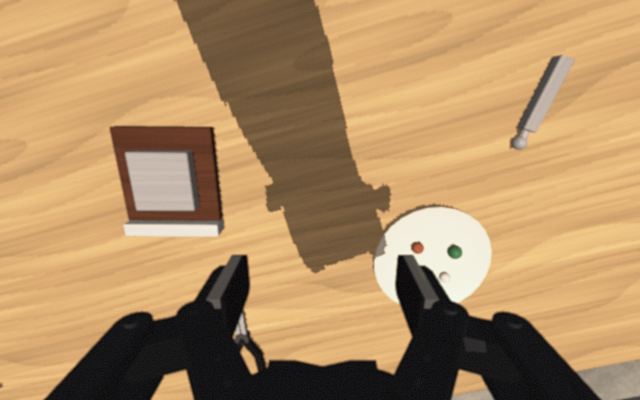

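Emit:
apply_moves(
  steps=[
    [[0.04, 0.027, 0.01, 0, 0.15], [0.04, 0.027, 0.01, 0, 0.15], [0.04, 0.027, 0.01, 0, 0.15], [0.04, 0.027, 0.01, 0, 0.15], [0.04, 0.027, 0.01, 0, 0.15], [0, 0, 0, 0, 0.3], [0, 0, 0, 0, 0.3]],
  ],
)

```text
time_s: 13.65
position: [0.4305, 0.3147, 0.1453]
ee_rot: [0.133, 0.991, -0.0, 0.0]
contact_force: [0.9, -0.7, 0.8]
grip_width: 0.0599
grasp_force: 0.0
```

```bash
python3 - <<'E'
from h import *
o,p,M=st();s=arm.snapshot('wrist');save(s,'w8.png');np.savez('w8.npz',p=p,q=o['ee_rot'])
print([(np.round(d['location'],4).tolist(),round(d['p'],2)) for t in('band',) for d in arm.tip_of(t,'wrist')])
hsv=cv2.cvtColor(s['img'],cv2.COLOR_RGB2HSV)
b=pix2world(s,[(519,143)],.007,load('w7.npz'));e=pix2world(s,[(566,57)],.010,load('w7.npz'));print(b,e,np.degrees(np.arctan2(*(b-e)[0][1::-1])),np.linalg.norm(b-e))
# copper ring: saturated reddish
m=((hsv[...,0]<13)&(hsv[...,1]>110)).astype(np.uint8);m[240:]=0
n,l,stt,c=cv2.connectedComponentsWithStats(m)
for i in range(1,n):
    if stt[i,4]>60: print(stt[i],c[i].round(1))
go(.429,.314,.12)
E
```

```text
[([0.5443, -0.0238, -0.0042], 0.37)]
[[0.60562282 0.33434799 0.007     ]] [[0.53544642 0.37978359 0.01      ]] -32.92097250894213 0.08365477247705407
[293 164  52  51 861] [318.3 190.3]
t13.75 pos [0.4322 0.3138 0.1458] psi 164.6 shift mm [ 3.2 -0.6 25.7] spin 0.0 q6 0.75 w 0.0601
```

View pics/w8.png

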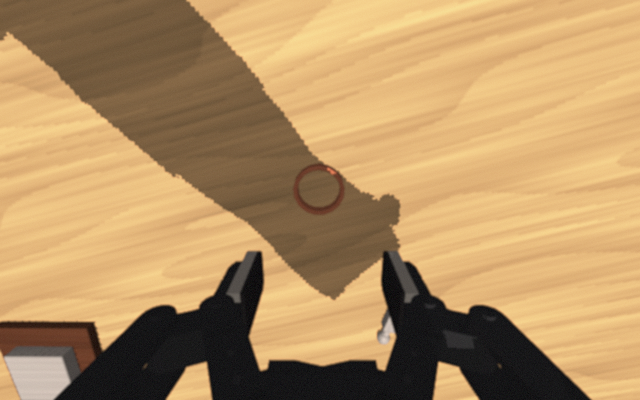

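```bash
python3 - <<'E'
from h import *
s=arm.snapshot('wrist');w=pix2world(s,[(318.5,189.2)],.008,load('w8.npz'))[0];print(w);go(w[0],w[1],.015)
E
```

```text
[0.42744069 0.31167571 0.008     ]
t13.80 pos [0.4325 0.3135 0.1457] psi 164.5 shift mm [  4.5  -3.2 130.7] spin 0.0 q6 0.75 w 0.0593
```

Emit:
apply_moves(
  steps=[
    [[0.0045, -0.003, 0.04, 0, 0.3], [0, 0, 0.04, 0, 0.3], [0, 0, 0.03, 0, 0.3], [0, 0, 0.015, 0, 0.3], [0, 0, 0.005, 0, 0.3], [0, 0, 0, 0, 0.3], [0, 0, 0, 0, 0.6], [0, 0, 0, 0, 0.6], [0, 0, 0, 0, 0.6], [0, 0, 0, 0, 0.6], [0, 0, 0, 0, 0.6], [0, 0, 0, 0, 0.6]],
  ],
  grip_force=25,
)

```text
time_s: 15.0
position: [0.4273, 0.313, 0.0166]
ee_rot: [0.134, 0.991, 0.0, 0.002]
contact_force: [1.4, -1.8, 5.9]
grip_width: 0.0442
grasp_force: 26.0
```

Emit:
apply_moves(
  steps=[
    [[0, 0, -0.01, 0, 0.6], [0, 0, -0.03, 0, 0.6], [0, 0, -0.04, 0, 0.6], [0, 0, -0.02, 0, 0.6], [0, 0, 0, 0, 0.6], [0, 0, 0, 0, 0.6]],
  ],
)

```text
time_s: 15.6
position: [0.4258, 0.313, 0.1157]
ee_rot: [0.133, 0.991, 0.0, 0.0]
contact_force: [0.0, 0.6, -1.2]
grip_width: 0.0445
grasp_force: 25.8
```

```bash
python3 - <<'E'
from h import *
o,p,M=st();s=arm.snapshot('wrist');save(s,'w9.png');np.savez('w9.npz',p=p,q=o['ee_rot'])
hsv=cv2.cvtColor(s['img'],cv2.COLOR_RGB2HSV)
m=((hsv[...,0]<13)&(hsv[...,1]>110)).astype(np.uint8)
n,l,stt,c=cv2.connectedComponentsWithStats(m)
for i in range(1,n):
    if stt[i,4]>150: print(stt[i],c[i].round(1))
# prediction of band bbox in tool frame for centre offsets dx, bottom at tool z=.0166
a=np.linspace(0,6.28,60)
for dx in(-.003,0,.003):
    pts=np.r_[np.c_[dx+.023*np.cos(a),.023*np.sin(a),0*a+.016],np.c_[dx+.023*np.cos(a),.023*np.sin(a),0*a+.004]]
    u=proj(s,(p,o['ee_rot']),p+pts@M.T);print(dx,u.min(0),u.max(0))
go(.5441,-.0226,.1,164.7);print(o['grasp_force'])
E
```

```text
[ 276  222   93   89 3385] [322.2 267.8]
[   0  347   86   51 2503] [ 44.6 364.4]
-0.003 [276.30089828 225.17084166] [369.12006965 315.80702463]
0 [276.0154479  219.71306164] [369.42119034 311.00883709]
0.003 [275.72636735 214.18789645] [369.72614168 306.15266657]
t15.65 pos [0.4252 0.3126 0.1147] psi 164.7 shift mm [-203.4 -291.8   14.7] spin -0.0 q6 0.75 w 0.0446
25.755647253245115
```

View pics/w9.png

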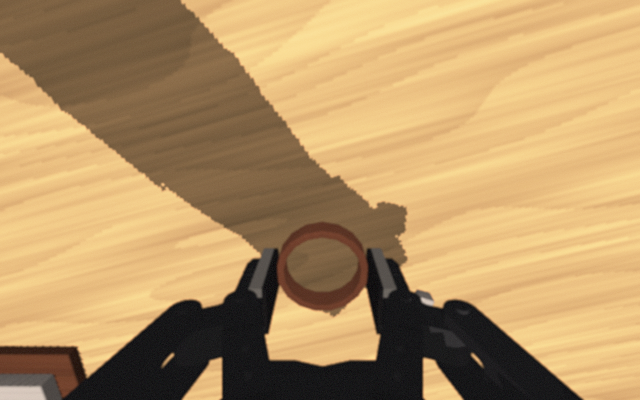

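Emit:
apply_moves(
  steps=[
    [[-0.0255, -0.0365, 0, 0, 0.6], [-0.0255, -0.0365, 0, 0, 0.6], [-0.0255, -0.0365, 0, 0, 0.6], [-0.0255, -0.0365, 0, 0, 0.6], [-0.0255, -0.0365, 0, 0, 0.6], [-0.0255, -0.0365, 0, 0, 0.6], [-0.0255, -0.0365, 0, 0, 0.6], [-0.0255, -0.0365, 0, 0, 0.6], [0, 0, 0, 0, 0.6], [0, 0, 0, 0, 0.6], [0, 0, 0, 0, 0.6]],
  ],
)

```text
time_s: 16.75
position: [0.5439, -0.0219, 0.114]
ee_rot: [0.133, 0.991, 0.0, -0.002]
contact_force: [-0.9, 0.4, -0.5]
grip_width: 0.0446
grasp_force: 25.8
```

```bash
python3 - <<'E'
from h import *
for i in range(3): go(.5445,-.0227,.0436,164.7); arm.snapshot('wrist')
E
```

```text
t16.75 pos [ 0.5439 -0.0219  0.114 ] psi 164.7 shift mm [-1.  -0.6 70.4] spin -0.0 q6 0.08 w 0.0446
t16.80 pos [ 0.5441 -0.0215  0.1143] psi 164.7 shift mm [-0.9 -1.  70.7] spin 0.0 q6 0.08 w 0.0442
t16.85 pos [ 0.5443 -0.0214  0.1147] psi 164.8 shift mm [-0.7 -1.2 71.1] spin 0.1 q6 0.08 w 0.0442
```

Emit:
apply_moves(
  steps=[
    [[-0.001, -0.001, 0.03, 0, 0.6], [0, 0, 0.02, 0, 0.6], [0, 0, 0.012, 0, 0.6], [0, 0, 0.005, 0, 0.6], [0, 0, 0.002, 0, 0.6], [0, 0, 0.001, 0, 0.6], [0, 0, 0.001, 0, 0.6], [0, 0, 0, 0, 0.6]],
  ],
)

```text
time_s: 17.7
position: [0.5465, -0.0242, 0.0449]
ee_rot: [0.134, 0.991, -0.0, 0.001]
contact_force: [-0.0, -0.2, 0.3]
grip_width: 0.0443
grasp_force: 25.8
```

Emit:
apply_moves(
  steps=[
    [[0, 0, 0.001, 0, 0.6], [0, 0, 0.0005, 0, 0.6], [0, 0, 0, 0, 0.6]],
  ],
)

```text
time_s: 18.0
position: [0.5464, -0.0242, 0.0436]
ee_rot: [0.134, 0.991, -0.0, 0.001]
contact_force: [-0.1, 0.7, 4.8]
grip_width: 0.0446
grasp_force: 26.2
```

```bash
python3 - <<'E'
from h import *
for i in range(3): go(.5445,-.0227,.0436,164.7); s=arm.snapshot('wrist');print(arm.get_obs()['contact_force'].round(1))
save(s,'w10.png')
cv2.imwrite('pics/w10c.png',cv2.resize(s['img'][130:370,140:500,::-1],(800,533),interpolation=2))
E
```

```text
t18.00 pos [ 0.5464 -0.0242  0.0436] psi 164.6 shift mm [2.3 1.  0. ] spin -0.1 q6 0.08 w 0.0446
[-1.7 -0.3  6.2]
t18.05 pos [ 0.5465 -0.0242  0.0436] psi 164.6 shift mm [2.3 0.9 0. ] spin -0.1 q6 0.08 w 0.0444
[-1.9  0.3  6.1]
t18.10 pos [ 0.5465 -0.0242  0.0436] psi 164.6 shift mm [2.3 0.9 0. ] spin -0.1 q6 0.08 w 0.0443
[-1.9 -0.4  5.8]
```

View pics/w10c.png

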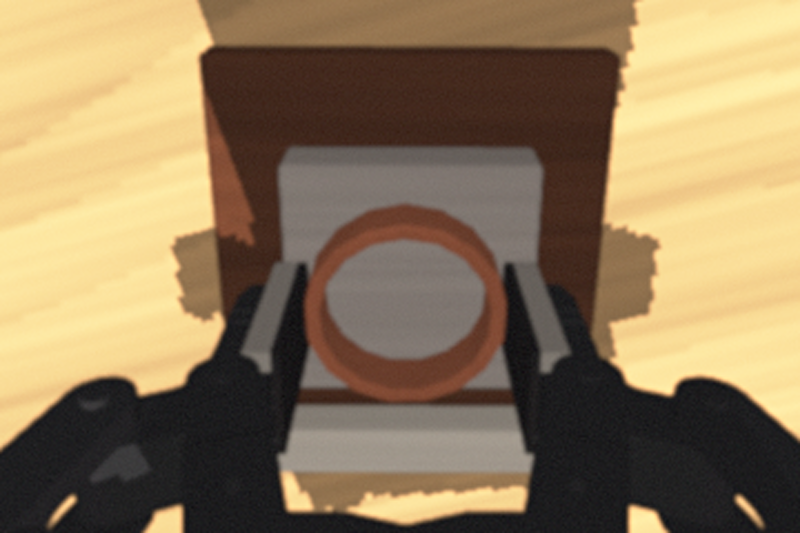

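```bash
python3 - <<'E'
from h import *
o,p,M=st();s=arm.snapshot('wrist');P=(p,o['ee_rot'])
f=lambda a:[(140+(x+.5)/2.2222-.5,130+(y+.5)/2.2222-.5) for x,y in a]
g=lambda a,z:((pix2world(s,f(a),z,P)-p)@M*1e3).round(1)[:,:2].tolist()
print('board front z12',g([(203,58),(618,58)],.012))
print('strip top front/back edge',g([(408,432),(408,471),(280,471),(532,471)],.022))
print('block',g([(280,165),(542,165),(410,388)],.027))
print('band',g([(406,206),(406,402),(305,305),(507,305)],.039))
E
```

```text
board front z12 [[52.6, -47.9], [52.6, 49.7]]
strip top front/back edge [[-46.5, 0.4], [-59.6, 0.5], [-59.6, -34.6], [-59.5, 34.4]]
block [[31.2, -28.5], [31.3, 30.4], [-28.6, 0.9]]
band [[26.4, -0.2], [-23.3, -0.1], [2.6, -22.5], [2.6, 22.2]]
```

Emit:
apply_moves(
  steps=[
    [[0, 0, -0.004, 0, 0.6], [0.002, 0.001, 0, 0, 0.6], [0, 0, 0.003, 0, 0.6], [0, 0, 0.0005, 0, 0.6], [0, 0, 0, 0, 0.6], [0, 0, 0, 0, 0.45], [0, 0, 0, 0, 0.35], [0, 0, 0, 0, 0.3], [0, 0, 0, 0, 0.3], [0, 0, -0.02, 0, 0.3], [0, 0, -0.03, 0, 0.3], [0, 0, -0.04, 0, 0]],
  ],
)

```text
time_s: 19.4
position: [0.5428, -0.0223, 0.1324]
ee_rot: [0.134, 0.991, 0.0, -0.002]
contact_force: [0.7, -0.3, -0.3]
grip_width: 0.0727
grasp_force: 0.0
```

```bash
python3 - <<'E'
from h import *
go(.475,-.387,.19,164.7)
E
```

```text
t19.40 pos [ 0.5428 -0.0223  0.1324] psi 164.6 shift mm [ -31.  -369.6  -57.6] spin -0.1 q6 0.08 w 0.0727
```

Emit:
apply_moves(
  steps=[
    [[-0.0035, -0.041, -0.015, 0, 0], [-0.0035, -0.041, -0.015, 0, 0], [-0.0035, -0.041, -0.015, 0, 0], [-0.0035, -0.041, -0.01, 0, 0], [-0.0035, -0.041, 0, 0, 0], [-0.0035, -0.041, 0, 0, 0], [-0.0035, -0.041, 0, 0, 0], [-0.0035, -0.041, 0, 0, 0], [-0.0035, -0.041, 0, 0, 0], [0, 0, 0, 0, 0], [0, 0, 0, 0, 0]],
  ],
)

```text
time_s: 20.5
position: [0.4764, -0.3875, 0.1876]
ee_rot: [0.135, 0.991, 0.0, -0.0]
contact_force: [-0.1, 0.3, -1.0]
grip_width: 0.0853
grasp_force: 0.0
```

```bash
python3 - <<'E'
from h import *
o,p,M=st();s=arm.snapshot('wrist');save(s,'w11.png');np.savez('w11.npz',p=p,q=o['ee_rot'])
go(.475,-.387,.19)
for t in('doming_block','jar'): print(t,[(np.round(d['location'],4).tolist(),round(d['p'],2)) for d in arm.tip_of(t,'wrist')])
u=proj(s,(p,o['ee_rot']),[[.475,-.387,.045],[.622,-.332,.055]]);print(u)
x,y=u[0].astype(int)
cv2.imwrite('pics/w11c.png',cv2.resize(s['img'][max(0,y-60):y+60,x-60:x+60,::-1],(600,600),interpolation=2));print(max(0,y-60),x-60)
E
```

```text
t20.55 pos [ 0.4767 -0.3864  0.1878] psi 164.6 shift mm [ 1.4 -1.1 -2.2] spin 0.0 q6 -0.54 w 0.0851
doming_block [([0.4758, -0.3868, 0.0008], 0.87)]
jar [([0.62, -0.3304, -0.0035], 0.57)]
[[322.4838244  188.39607525]
 [413.21753816 311.14732546]]
128 262
```

View pics/w11c.png

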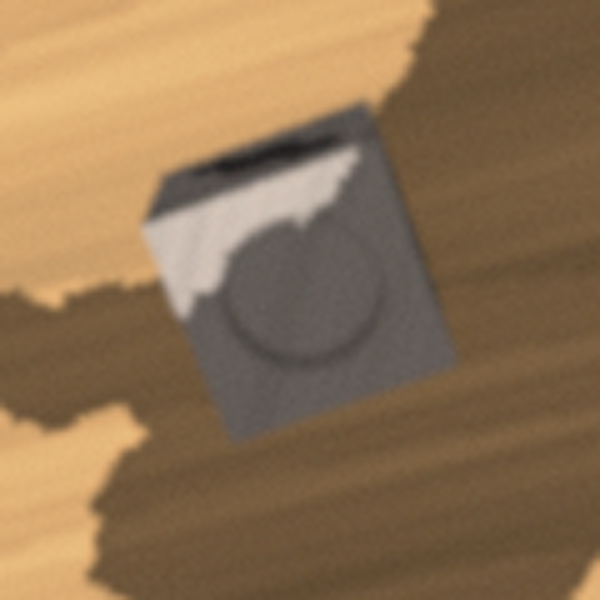

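```bash
python3 - <<'E'
from h import *
s=arm.snapshot('wrist');P=load('w11.npz')
f=[(262+(x+.5)/5-.5,128+(y+.5)/5-.5) for x,y in[(145,224),(362,150),(457,360),(237,440)]]
h=.0225
w=pix2world(s,f,.045,P);print(w.round(4),w.mean(0),np.linalg.norm(np.diff(w,axis=0),axis=1))
a=[np.degrees(np.arctan2(*(w[j]-w[i])[1::-1])) for i,j in((0,1),(3,2),(0,3),(1,2))];print(a)
go(w.mean(0)[0],w.mean(0)[1],.03)
E
```

```text
[[ 0.4529 -0.4106  0.045 ]
 [ 0.4503 -0.3696  0.045 ]
 [ 0.493  -0.3626  0.045 ]
 [ 0.4974 -0.4064  0.045 ]] [ 0.47338554 -0.38731125  0.045     ] [0.04111862 0.04323837 0.04393944]
[np.float64(93.63965789809474), np.float64(95.80801263570228), np.float64(5.499164620974244), np.float64(9.267634741957938)]
t20.70 pos [ 0.4773 -0.3853  0.1884] psi 164.7 shift mm [  3.2  -3.  158.4] spin 0.0 q6 -0.54 w 0.0852
```

Emit:
apply_moves(
  steps=[
    [[0.0035, -0.0025, 0.04, 0, 0], [0, 0, 0.02, -7.1, 0], [0, 0, 0, -7.1, 0], [0, 0, 0, -7.1, 0], [0, 0, 0.04, 0, 0], [0, 0, 0.035, 0, 0], [0, 0, 0.02, 0, 0], [0, 0, 0.005, 0, 0], [0, 0, 0, 0, 0], [0, 0, 0, 0, 0.3], [0, 0, 0, 0, 0.6], [0, 0, 0, 0, 0.6]],
  ],
  grip_force=70,
)

```text
time_s: 21.9
position: [0.4736, -0.3882, 0.0298]
ee_rot: [-0.052, 0.999, -0.0, 0.001]
contact_force: [-2.1, -0.5, 59.9]
grip_width: 0.0446
grasp_force: 58.4
```

Emit:
apply_moves(
  steps=[
    [[0, 0, 0, 0, 0.6], [0, 0, 0, 0, 0.6], [0, 0, 0, 0, 0.6], [0, 0, 0, 0, 0.6], [0, 0, -0.01, 0, 0.6], [0, 0, -0.03, 0, 0.6], [0, 0, -0.04, 7, 0.6], [0, 0, -0.04, 7, 0.6], [0, 0, -0.01, 7.2, 0.6], [0, 0, 0, 0, 0.6], [0, 0, 0, 0, 0.6]],
  ],
)

```text
time_s: 23.0
position: [0.4722, -0.3876, 0.1573]
ee_rot: [0.131, 0.991, 0.001, -0.001]
contact_force: [-0.7, 0.2, -7.7]
grip_width: 0.044
grasp_force: 73.8
```

```bash
python3 - <<'E'
from h import *
th=np.radians(-15.3);b=np.array([.5440,-.0228]);Y=np.array([-np.sin(th),np.cos(th)])
t=b+.1125*Y;print(t, 'jar',b-.114*Y,'punch',b+.111*np.array([np.cos(th),np.sin(th)]))
o,p,M=st();s=arm.snapshot('wrist');save(s,'w12.png');print(o['grasp_force'],o['contact_force'])
go(*t,.16,164.7)
# hollow visible: find dark block extents along middle rows vs prediction
h=.0225
for dx in(-.003,0,.003):
    print(dx,proj(s,(p,o['ee_rot']),p+np.array([[dx+h,-h,-.017],[dx+h,h,-.017],[dx-h,h,-.017],[dx-h,-h,-.017]])@M.T).round(1).tolist())
g=cv2.cvtColor(s['img'],cv2.COLOR_RGB2GRAY);print(g[180:340:3,322].tolist());print(g[180:340:3,295].tolist())
E
```

```text
[0.57368572 0.08571271] jar [ 0.51391847 -0.13275955] punch [ 0.65106587 -0.05208991]
73.82594436407089 [-0.73815356  0.21004021 -7.66087787]
t23.05 pos [ 0.4719 -0.3872  0.1564] psi 164.9 shift mm [ 25.1 483.1  -2.6] spin 0.2 q6 -0.55 w 0.0441
-0.003 [[267.8, 258.7], [377.9, 258.8], [372.1, 346.3], [273.3, 346.2]]
0 [[267.3, 252.1], [378.3, 252.2], [372.5, 341.0], [272.9, 340.9]]
0.003 [[266.9, 245.5], [378.8, 245.6], [372.8, 335.7], [272.6, 335.6]]
[99, 97, 104, 97, 99, 99, 102, 107, 104, 102, 99, 84, 83, 83, 40, 32, 34, 32, 36, 77, 83, 83, 85, 86, 105, 105, 102, 104, 102, 97, 99, 98, 101, 98, 99, 100, 100, 103, 104, 105, 103, 104, 104, 99, 84, 83, 84, 83, 99, 102, 103, 101, 101, 180]
[191, 188, 184, 183, 106, 95, 106, 109, 104, 102, 106, 95, 92, 49, 41, 80, 86, 83, 85, 84, 81, 81, 80, 83, 100, 99, 103, 103, 103, 102, 104, 103, 96, 98, 103, 102, 103, 103, 100, 89, 78, 78, 76, 79, 97, 98, 100, 98, 99, 98, 101, 103, 100, 165]
```

Emit:
apply_moves(
  steps=[
    [[0.002, 0.04, 0, 0, 0.6], [0.002, 0.04, 0, 0, 0.6], [0.002, 0.04, 0, 0, 0.6], [0.002, 0.04, 0, 0, 0.6], [0.002, 0.04, 0, 0, 0.6], [0.002, 0.04, 0, 0, 0.6], [0.002, 0.04, 0, 0, 0.6], [0.002, 0.04, 0, 0, 0.6], [0.002, 0.04, 0, 0, 0.6], [0.002, 0.04, 0, 0, 0.6], [0.003, 0.04, 0, 0, 0.6], [0.002, 0.04, 0, 0, 0.6]],
  ],
)

```text
time_s: 24.25
position: [0.5737, 0.0831, 0.156]
ee_rot: [0.132, 0.991, -0.0, -0.002]
contact_force: [0.9, -0.4, -7.0]
grip_width: 0.0438
grasp_force: 74.4
```

Emit:
apply_moves(
  steps=[
    [[0, 0, 0, 0, 0.6], [0, 0, 0, 0, 0.6], [0, 0, 0, 0, 0.6]],
  ],
)

```text
time_s: 24.55
position: [0.574, 0.0809, 0.1568]
ee_rot: [0.132, 0.991, -0.0, -0.001]
contact_force: [0.2, -0.5, -6.6]
grip_width: 0.0438
grasp_force: 75.2
```

```bash
python3 - <<'E'
from h import *
go(.5737,.0857,.0302,164.7)
E
```

```text
t24.55 pos [0.574  0.0809 0.1568] psi 164.8 shift mm [  1.2   4.7 126.6] spin 0.1 q6 0.27 w 0.0438
```

Emit:
apply_moves(
  steps=[
    [[0.001, 0.0045, 0.04, 0, 0.6], [0, 0, 0.04, 0, 0.6], [0, 0, 0.03, 0, 0.6], [0, 0, 0.011, 0, 0.6], [0, 0, 0.003, 0, 0.6], [0, 0, 0, 0, 0.6], [0, 0, 0, 0, 0.6]],
  ],
)

```text
time_s: 25.25
position: [0.5771, 0.0857, 0.0362]
ee_rot: [0.133, 0.991, 0.0, 0.002]
contact_force: [0.0, 0.2, -7.2]
grip_width: 0.0441
grasp_force: 75.1
```

```bash
python3 - <<'E'
from h import *
go(.5737,.0857,.0302,164.7);print(arm.get_obs()['contact_force'])
E
```

```text
t25.25 pos [0.5771 0.0857 0.0362] psi 164.7 shift mm [ 3.3 -0.9  6. ] spin 0.0 q6 0.28 w 0.0441
[ 0.04772355  0.15135749 -7.17359602]
```

Emit:
apply_moves(
  steps=[
    [[0.003, -0.001, 0.003, 0, 0.6], [0, 0, 0.002, 0, 0.6], [0, 0, 0.001, 0, 0.6], [0, 0, 0, 0, 0.6], [0, 0, 0, 0, 0.6]],
  ],
)

```text
time_s: 25.75
position: [0.5725, 0.0859, 0.03]
ee_rot: [0.133, 0.991, -0.0, 0.001]
contact_force: [-3.9, -0.2, 6.2]
grip_width: 0.044
grasp_force: 76.8
```

```bash
python3 - <<'E'
from h import *
go(.5737,.0857,.0302,164.7);print(arm.get_obs()['contact_force'])
E
```

```text
t25.75 pos [0.5725 0.0859 0.03  ] psi 164.8 shift mm [-1.2  0.1 -0.2] spin 0.1 q6 0.28 w 0.0440
[-3.88817206 -0.1602009   6.23642761]
```

On the bench; release and go up.

Emit:
apply_moves(
  steps=[
    [[0, 0, 0, 0, 0.45], [0, 0, 0, 0, 0.3], [0, 0, 0, 0, 0.25], [0, 0, 0, 0, 0.25], [0, 0, -0.02, 0, 0.25], [0, 0, -0.04, 0, 0.25], [0, 0, -0.04, 0, 0.25], [0, 0, -0.04, 0, 0.25], [0, 0, -0.03, 0, 0], [0, 0, 0, 0, 0], [0, 0, 0, 0, 0]],
  ],
)

```text
time_s: 26.85
position: [0.5728, 0.0859, 0.1989]
ee_rot: [0.133, 0.991, 0.0, 0.001]
contact_force: [-0.4, -0.9, -0.5]
grip_width: 0.0853
grasp_force: 0.0
```

```bash
python3 - <<'E'
from h import *
o,p,M=st();s=arm.snapshot('wrist');save(s,'w13.png');np.savez('w13.npz',p=p,q=o['ee_rot']);print(o['contact_force'])
for t in('doming_block','board','bench_block','band','jar'): print(t,[(np.round(d['location'],4).tolist(),round(d['p'],2)) for d in arm.tip_of(t,'wrist')])
go(.621,-.332,.20)
E
```

```text
[-0.41189067 -0.85731757 -0.51637008]
doming_block [([0.5728, 0.0863, -0.0006], 0.64)]
board [([0.6193, -0.3301, -0.001], 0.21)]
bench_block [([0.5524, -0.0181, 0.0121], 0.81), ([0.5773, 0.3558, 0.0044], 0.68)]
band [([0.5453, -0.0216, 0.0273], 0.65), ([0.7614, -0.0273, -0.0022], 0.27)]
jar [([0.6205, -0.3339, -0.0028], 0.72)]
t27.15 pos [0.5715 0.0858 0.1969] psi 164.7 shift mm [-157.7 -390.1   -3.2] spin 0.0 q6 0.28 w 0.0853
```

Emit:
apply_moves(
  steps=[
    [[-0.0155, -0.039, 0, 0, 0], [-0.0155, -0.039, 0, 0, 0], [-0.0155, -0.039, 0, 0, 0], [-0.0155, -0.039, 0, 0, 0], [-0.0155, -0.039, 0, 0, 0], [-0.0155, -0.039, 0, 0, 0], [-0.0155, -0.039, 0, 0, 0], [-0.0155, -0.039, 0, 0, 0], [-0.0155, -0.039, 0, 0, 0], [-0.0155, -0.039, 0, 0, 0], [0, 0, 0, 0, 0], [0, 0, 0, 0, 0]],
  ],
)

```text
time_s: 28.35
position: [0.6185, -0.3322, 0.1966]
ee_rot: [0.134, 0.991, 0.001, -0.001]
contact_force: [0.2, 0.4, -0.6]
grip_width: 0.0856
grasp_force: 0.0
```

```bash
python3 - <<'E'
from h import *
o,p,M=st();s=arm.snapshot('wrist');save(s,'w14.png');np.savez('w14.npz',p=p,q=o['ee_rot'])
for t in('jar',):
  for k in range(2):
    print(t,[(np.round(d['location'],4).tolist(),round(d['p'],2)) for d in arm.tip_of(t,'wrist')],[np.round(d['location'],4).tolist() for d in arm.recognise(t,'wrist')])
    s=arm.snapshot('wrist')
go(.621,-.332,.04)
# lid: low saturation blob near the predicted lid
u=proj(s,(p,o['ee_rot']),[[.621,-.332,.055]])[0];hsv=cv2.cvtColor(s['img'],cv2.COLOR_RGB2HSV);print(u)
m=((hsv[...,1]<60)&(hsv[...,2]>60)).astype(np.uint8);n,l,stt,c=cv2.connectedComponentsWithStats(m)
for i in range(1,n):
    if stt[i,4]>200 and abs(c[i]-u).max()<60:print(stt[i],c[i].round(1))
E
```

```text
jar [([0.6204, -0.3324, -0.0017], 0.68)] [[0.6134, -0.3314, 0.0532]]
jar [([0.6168, -0.3336, -0.0045], 0.78)] [[0.6158, -0.3288, 0.0537]]
t28.70 pos [ 0.6194 -0.33    0.1988] psi 164.8 shift mm [ -2.   -1.5 158.8] spin 0.0 q6 -0.34 w 0.0852
[323.26570868 192.94203355]
[ 299  159   46   56 2058] [321.6 187. ]
```

Emit:
apply_moves(
  steps=[
    [[-0.002, -0.0015, 0.04, 0, 0], [0, 0, 0.04, 0, 0], [0, 0, 0.04, 0, 0], [0, 0, 0.03, 0, 0], [0, 0, 0.015, 0, 0], [0, 0, 0, 0, 0], [0, 0, 0, 0, 0.3], [0, 0, 0, 0, 0.6], [0, 0, 0, 0, 0.6], [0, 0, 0, 0, 0.6], [0, 0, 0, 0, 0.6], [0, 0, 0, 0, 0.6]],
  ],
  grip_force=30,
)

```text
time_s: 29.9
position: [0.6223, -0.3337, 0.0363]
ee_rot: [0.133, 0.991, -0.001, 0.002]
contact_force: [-0.6, 2.1, 5.7]
grip_width: 0.0439
grasp_force: 29.8
```

Emit:
apply_moves(
  steps=[
    [[0, 0, -0.01, 0, 0.6], [0, 0, -0.03, 0, 0.6], [0, 0, -0.04, 0, 0.6], [0, 0, -0.03, 0, 0.6], [0, 0, 0, 0, 0.6], [0, 0, 0, 0, 0.6]],
  ],
)

```text
time_s: 30.5
position: [0.6212, -0.3337, 0.1452]
ee_rot: [0.133, 0.991, -0.001, 0.001]
contact_force: [0.4, 1.0, -1.9]
grip_width: 0.0438
grasp_force: 30.7
```

```bash
python3 - <<'E'
from h import *
o,p,M=st();s=arm.snapshot('wrist');save(s,'w15.png');print(o['grasp_force'],o['contact_force'],p)
for dx in(-.003,0,.003):
    a=np.linspace(0,6.28,60);u=proj(s,(p,o['ee_rot']),p+np.c_[dx+.024*np.cos(a),.024*np.sin(a),0*a-(.055-.0345)]@M.T);print(dx,u.min(0).round(),u.max(0).round())
hsv=cv2.cvtColor(s['img'],cv2.COLOR_RGB2HSV);print([(r,hsv[r,322].tolist()) for r in range(190,350,5)])
go(.5139,-.1328,.0345,164.7)
E
```

```text
30.679611123050563 [ 0.36216295  0.98691595 -1.87389648] [ 0.6212135  -0.33369814  0.14515867]
-0.003 [266. 260.] [380. 355.]
0 [265. 253.] [380. 350.]
0.003 [265. 246.] [381. 344.]
[(190, [16, 117, 118]), (195, [16, 122, 119]), (200, [16, 116, 127]), (205, [16, 118, 125]), (210, [20, 53, 111]), (215, [19, 50, 112]), (220, [19, 49, 125]), (225, [21, 41, 149]), (230, [19, 41, 157]), (235, [20, 41, 144]), (240, [17, 42, 127]), (245, [18, 32, 105]), (250, [18, 29, 105]), (255, [17, 33, 109]), (260, [18, 28, 135]), (265, [17, 32, 129]), (270, [17, 32, 128]), (275, [16, 30, 126]), (280, [15, 36, 129]), (285, [19, 31, 132]), (290, [16, 33, 130]), (295, [18, 35, 130]), (300, [18, 34, 127]), (305, [18, 30, 126]), (310, [16, 30, 127]), (315, [18, 33, 130]), (320, [18, 33, 131]), (325, [16, 33, 131]), (330, [19, 33, 131]), (335, [16, 33, 133]), (340, [17, 49, 141]), (345, [17, 118, 227])]
t30.55 pos [ 0.6204 -0.3331  0.1434] psi 164.7 shift mm [155.5 165.2 108.8] spin 0.0 q6 -0.34 w 0.0437
```

Emit:
apply_moves(
  steps=[
    [[0.026, 0.0275, 0, 0, 0.6], [0.026, 0.0275, 0, 0, 0.6], [0.026, 0.0275, 0, 0, 0.6], [0.026, 0.0275, 0, 0, 0.6], [0.025, 0.0275, 0, 0, 0.6], [0.025, 0.0275, 0, 0, 0.6], [0, 0, 0.04, 0, 0.6], [0, 0, 0.04, 0, 0.6], [0, 0, 0.015, 0, 0.6], [0, 0, 0.005, 0, 0.6], [0, 0, 0, 0, 0.6], [0, 0, 0, 0, 0.6]],
  ],
)

```text
time_s: 31.75
position: [0.5159, -0.1337, 0.0438]
ee_rot: [0.133, 0.991, -0.0, 0.0]
contact_force: [0.6, -0.4, -0.7]
grip_width: 0.0438
grasp_force: 30.9
```

```bash
python3 - <<'E'
from h import *
for i in range(3): go(.5145,-.1328,.036,164.7);arm.snapshot('wrist')
E
```

```text
t31.75 pos [ 0.5159 -0.1337  0.0438] psi 164.7 shift mm [1.6 0.5 7.8] spin 0.0 q6 -0.14 w 0.0438
t31.80 pos [ 0.5163 -0.1339  0.0442] psi 164.7 shift mm [2.  0.6 8.2] spin 0.0 q6 -0.14 w 0.0438
t31.85 pos [ 0.5165 -0.134   0.0444] psi 164.7 shift mm [2.3 0.6 8.4] spin 0.0 q6 -0.14 w 0.0437
```

Emit:
apply_moves(
  steps=[
    [[0.0015, 0.0005, 0.004, 0, 0.6], [0, 0, 0.003, 0, 0.6], [0, 0, 0.001, 0, 0.6], [0, 0, 0, 0, 0.6], [0, 0, 0, 0, 0.6]],
  ],
)

```text
time_s: 32.4
position: [0.5142, -0.1326, 0.0363]
ee_rot: [0.133, 0.991, -0.0, 0.0]
contact_force: [-1.7, 2.0, 6.3]
grip_width: 0.044
grasp_force: 33.0
```

Emit:
apply_moves(
  steps=[
    [[0, 0, 0, 0, 0.45], [0, 0, 0, 0, 0.3], [0, 0, 0, 0, 0.25], [0, 0, 0, 0, 0.25], [0, 0, -0.02, 0, 0.25], [0, 0, -0.04, 0, 0.25], [0, 0, -0.04, 0, 0.25], [0, 0, -0.04, 0, 0.25], [0, 0, -0.02, 0, 0.25], [0, 0, 0, 0, 0.25]],
  ],
)

```text
time_s: 33.4
position: [0.5163, -0.1334, 0.1989]
ee_rot: [0.133, 0.991, -0.001, 0.003]
contact_force: [0.1, 0.1, -0.4]
grip_width: 0.0639
grasp_force: 0.0
```

Emit:
apply_moves(
  steps=[
    [[0.006, 0.0405, 0, 0, 0.4], [0.006, 0.0405, 0, 0, 0.4], [0.006, 0.0405, 0, 0, 0.4], [0.006, 0.0405, 0, 0, 0.4], [0.006, 0.0405, 0, 0, 0.4], [0.006, 0.0405, 0, 0, 0.4], [0.006, 0.0405, 0, 0, 0.4], [0.006, 0.0405, 0, 0, 0.4], [0.006, 0.0405, 0, 0, 0.4], [0.006, 0.0405, 0, 0, 0.4], [0.006, 0.0405, 0, 0, 0.4], [0.006, 0.0405, 0, 0, 0.4]],
  ],
)

```text
time_s: 34.6
position: [0.572, 0.3567, 0.1932]
ee_rot: [0.133, 0.991, -0.001, -0.001]
contact_force: [0.5, -0.4, -0.3]
grip_width: 0.0514
grasp_force: 0.0
```

Emit:
apply_moves(
  steps=[
    [[0, 0, 0, 6, 0.4], [0, 0, 0, 6, 0.4], [0, 0, 0, 5.6, 0.4], [0, 0, 0, 0, 0.4], [0, 0, 0, 0, 0.4]],
  ],
)

```text
time_s: 35.1
position: [0.5722, 0.355, 0.1939]
ee_rot: [0.282, 0.959, -0.001, -0.001]
contact_force: [-0.1, -0.5, 0.2]
grip_width: 0.0513
grasp_force: 0.0
```

```bash
python3 - <<'E'
from h import *
o,p,M=st();s=arm.snapshot('wrist');save(s,'w16.png');np.savez('w16.npz',p=p,q=o['ee_rot'])
print([(np.round(d['location'],4).tolist(),round(d['p'],2)) for d in arm.tip_of('punch_mid','wrist')])
go(.5732,.3553,.0165,147.1)
hsv=cv2.cvtColor(s['img'],cv2.COLOR_RGB2HSV)
m=((hsv[...,1]<65)).astype(np.uint8);n,l,stt,c=cv2.connectedComponentsWithStats(m)
u=proj(s,(p,o['ee_rot']),[[.5732,.3553,.007],[.6056,.3343,.007],[.5354,.3798,.007]]);print(u.round())
for i in range(1,n):
    if stt[i,4]>100 and abs(c[i]-u[0]).max()<60:
        print(stt[i],c[i].round(1)); k=(l==i).astype(np.uint8);print(cv2.minAreaRect(cv2.findNonZero(k)))
w3=load('w3.npz');print('pliers tip',pix2world(s,[(383,300)],.006,w3))
E
```

```text
[([0.5769, 0.3574, 0.0094], 0.83)]
t35.20 pos [0.5724 0.355  0.1945] psi 147.2 shift mm [ -0.6   0.8 178. ] spin 0.1 q6 1.01 w 0.0511
[[324. 178.]
 [323. 212.]
 [324. 135.]]
[ 317  136   14   83 1018] [323.1 174.3]
((323.5, 177.0), (82.0, 13.0), 90.0)
pliers tip [[ 0.72399468 -0.01401367  0.006     ]]
```

Emit:
apply_moves(
  steps=[
    [[-0.0005, 0.0005, 0.045, 0, 0.4], [0, 0, 0.045, 0, 0.4], [0, 0, 0.045, 0, 0.4], [0, 0, 0.03, 0, 0.4], [0, 0, 0.01, 0, 0.4], [0, 0, 0.0015, 0, 0.4], [0, 0, 0, 0, 0.4], [0, 0, 0, 0, 0.6], [0, 0, 0, 0, 0.8], [0, 0, 0, 0, 1], [0, 0, 0, 0, 1], [0, 0, 0, 0, 1]],
  ],
  grip_force=40,
)

```text
time_s: 36.4
position: [0.5745, 0.356, 0.0207]
ee_rot: [0.283, 0.959, 0.001, 0.001]
contact_force: [0.4, 0.5, 5.4]
grip_width: 0.0128
grasp_force: 40.9
```

Emit:
apply_moves(
  steps=[
    [[0, 0, 0, 0, 1], [0, 0, 0, 0, 1], [0, 0, 0, 0, 1]],
  ],
)

```text
time_s: 36.7
position: [0.5745, 0.356, 0.0207]
ee_rot: [0.283, 0.959, 0.001, 0.001]
contact_force: [-1.0, -0.4, 5.8]
grip_width: 0.0125
grasp_force: 40.9
```

Emit:
apply_moves(
  steps=[
    [[0, 0, -0.02, 0, 1], [0, 0, -0.04, 0, 1], [0, 0, -0.04, 0, 1], [0, 0, -0.03, 8, 1], [0, 0, 0, 8, 1], [0, 0, 0, 8, 1], [0, 0, 0, 8, 1], [0, 0, 0, 8, 1], [0, 0, 0, 8, 1], [0, 0, 0, 8, 1], [0, 0, 0, 8, 1], [0, 0, 0, 8.4, 1]],
  ],
)

```text
time_s: 37.9
position: [0.5731, 0.3554, 0.1487]
ee_rot: [0.796, 0.605, -0.0, -0.0]
contact_force: [-0.7, -0.6, -1.3]
grip_width: 0.0125
grasp_force: 40.1
```

Emit:
apply_moves(
  steps=[
    [[0, 0, 0, 0, 1], [0, 0, 0, 0, 1], [0, 0, 0, 0, 1]],
  ],
)

```text
time_s: 38.2
position: [0.5732, 0.3554, 0.1487]
ee_rot: [0.794, 0.608, -0.0, 0.0]
contact_force: [-0.3, -0.0, -1.0]
grip_width: 0.0124
grasp_force: 40.1
```

```bash
python3 - <<'E'
from h import *
o,p,M=st();s=arm.snapshot('wrist');save(s,'w17.png');np.savez('w17.npz',p=p,q=o['ee_rot']);print(o['grasp_force'],o['contact_force'])
go(.651,-.052,.15,74.7)
z=.0207-.007
for dx in(-.004,0,.004): print(dx,proj(s,(p,o['ee_rot']),p+np.array([[dx+.045,0,z-.007],[dx+.045,0,z],[dx,0,z],[dx-.045,0,z]])@M.T).round().tolist())
hsv=cv2.cvtColor(s['img'],cv2.COLOR_RGB2HSV)
for c in(318,322,326): print(c,[(r,*hsv[r,c].tolist()) for r in range(150,400,6)])
E
```

```text
40.06113946437836 [-0.30801161 -0.01011194 -0.97072424]
t38.25 pos [0.5732 0.3554 0.1487] psi 74.9 shift mm [-372.9  181.5   -1.2] spin 0.2 q6 2.27 w 0.0128
-0.004 [[323.0, 189.0], [323.0, 185.0], [323.0, 267.0], [323.0, 336.0]]
0 [[324.0, 181.0], [323.0, 177.0], [323.0, 260.0], [323.0, 330.0]]
0.004 [[324.0, 172.0], [323.0, 168.0], [323.0, 253.0], [323.0, 324.0]]
318 [(150, 16, 120, 210), (156, 16, 123, 170), (162, 16, 121, 101), (168, 16, 122, 100), (174, 16, 110, 104), (180, 11, 33, 85), (186, 14, 32, 205), (192, 13, 32, 206), (198, 11, 30, 94), (204, 12, 26, 97), (210, 13, 32, 97), (216, 10, 32, 97), (222, 8, 30, 94), (228, 8, 29, 96), (234, 12, 27, 96), (240, 8, 29, 96), (246, 12, 27, 96), (252, 13, 32, 95), (258, 13, 32, 95), (264, 13, 24, 97), (270, 12, 26, 97), (276, 17, 24, 94), (282, 9, 26, 97), (288, 12, 33, 99), (294, 9, 34, 97), (300, 13, 36, 98), (306, 14, 35, 96), (312, 14, 29, 97), (318, 12, 34, 98), (324, 12, 32, 103), (330, 16, 28, 99), (336, 17, 119, 230), (342, 17, 118, 230), (348, 17, 117, 229), (354, 17, 117, 227), (360, 17, 117, 226), (366, 13, 113, 63), (372, 
[... 1059 characters left out ...]
14, 33, 208), (192, 13, 32, 96), (198, 11, 29, 98), (204, 13, 31, 98), (210, 15, 31, 99), (216, 13, 31, 99), (222, 13, 32, 96), (228, 12, 33, 101), (234, 13, 30, 101), (240, 9, 33, 100), (246, 8, 31, 100), (252, 14, 29, 97), (258, 16, 28, 99), (264, 15, 26, 97), (270, 9, 33, 100), (276, 11, 28, 100), (282, 11, 29, 97), (288, 8, 31, 99), (294, 12, 33, 99), (300, 6, 26, 100), (306, 7, 33, 100), (312, 13, 31, 100), (318, 10, 30, 101), (324, 12, 33, 102), (330, 13, 30, 102), (336, 17, 119, 231), (342, 18, 117, 235), (348, 18, 116, 236), (354, 18, 116, 233), (360, 17, 116, 231), (366, 17, 109, 68), (372, 105, 24, 21), (378, 145, 70, 22), (384, 135, 21, 24), (390, 130, 73, 21), (396, 140, 28, 27)]
```

Emit:
apply_moves(
  steps=[
    [[-0.0373, 0.018, 0, 0, 1], [-0.0373, 0.018, 0, 0, 1], [-0.0373, 0.018, 0, 0, 1], [-0.0373, 0.018, 0, 0, 1], [-0.0373, 0.018, 0, 0, 1], [-0.0373, 0.018, 0, 0, 1], [-0.0373, 0.018, 0, 0, 1], [-0.0373, 0.018, 0, 0, 1], [-0.0373, 0.018, 0, 0, 1], [-0.0373, 0.0185, 0, 0, 1], [0, 0, 0, 0, 1], [0, 0, 0, 0, 1]],
  ],
)

```text
time_s: 39.45
position: [0.6492, -0.0532, 0.1486]
ee_rot: [0.795, 0.606, -0.0, -0.0]
contact_force: [0.1, 0.1, -1.1]
grip_width: 0.0127
grasp_force: 40.1
```

Emit:
apply_moves(
  steps=[
    [[0, 0, 0.04, 0, 1], [0, 0, 0.04, 0, 1], [0, 0, 0.03, 0, 1], [0, 0, 0.008, 0, 1], [0, 0, 0, 0, 1], [0, 0, 0, 0, 1]],
  ],
)

```text
time_s: 40.05
position: [0.6505, -0.0514, 0.0325]
ee_rot: [0.794, 0.608, 0.001, 0.001]
contact_force: [0.0, 0.1, -0.9]
grip_width: 0.0123
grasp_force: 40.1
```

```bash
python3 - <<'E'
from h import *
for i in range(3): go(.6511,-.0521,.0205,74.7);s=arm.snapshot('wrist')
save(s,'w18.png');print(arm.get_obs()['contact_force'])
E
```

```text
t40.05 pos [ 0.6505 -0.0514  0.0325] psi 74.8 shift mm [-0.5  0.8 12. ] spin 0.1 q6 1.63 w 0.0123
t40.10 pos [ 0.6509 -0.0517  0.033 ] psi 74.8 shift mm [-0.3  0.2 12.5] spin 0.1 q6 1.63 w 0.0128
t40.15 pos [ 0.651  -0.0519  0.0332] psi 74.8 shift mm [-0.2  0.1 12.7] spin 0.1 q6 1.63 w 0.0128
[ 0.04920022  0.26653717 -1.1705158 ]
```

Emit:
apply_moves(
  steps=[
    [[0, 0, 0.006, 0, 1], [0, 0, 0.004, 0, 1], [0, 0, 0.0015, 0, 1], [0, 0, 0.0005, 0, 1], [0, 0, 0, 0, 1], [0, 0, 0, 0, 1]],
  ],
)

```text
time_s: 40.8
position: [0.6497, -0.0521, 0.0207]
ee_rot: [0.795, 0.607, 0.0, 0.001]
contact_force: [-2.5, 0.6, 10.7]
grip_width: 0.0128
grasp_force: 41.4
```

Emit:
apply_moves(
  steps=[
    [[0, 0, -0.001, 0, 0.8], [0, 0, 0, 0, 0.7], [0, 0, 0, 0, 0.65], [0, 0, 0, 0, 0.65], [0, 0, -0.02, 0, 0.65], [0, 0, -0.04, 0, 0.65], [0, 0, -0.05, 0, 0.65], [0, 0, -0.05, 0, 0.4], [0, 0, -0.05, 0, 0.4], [0, 0, 0, 0, 0.4], [0, 0, 0, 0, 0.4], [0, 0, 0, 0, 0.4]],
  ],
)

```text
time_s: 42.0
position: [0.6486, -0.0518, 0.2281]
ee_rot: [0.795, 0.607, -0.001, -0.001]
contact_force: [-0.9, 1.0, 0.4]
grip_width: 0.0512
grasp_force: 0.0
```

Emit:
apply_moves(
  steps=[
    [[-0.03, 0.03, 0, 0, 0.4], [-0.02, 0.04, 0, 0, 0.4], [0, 0.04, 0, 0, 0.4], [0, 0.04, 0, 0, 0], [0, 0, 0, 0, 0], [0, 0, 0, 0, 0]],
  ],
)

```text
time_s: 42.6
position: [0.7791, -0.1394, 0.2234]
ee_rot: [0.795, 0.607, -0.002, -0.003]
contact_force: [-0.6, 0.4, -0.9]
grip_width: 0.0853
grasp_force: 0.0
```

```bash
python3 - <<'E'
from h import *
o,p,M=st();s=arm.snapshot('wrist');save(s,'w19.png');np.savez('w19.npz',p=p,q=o['ee_rot']);print(p,o['contact_force'])
for t in('board','bench_block','band','doming_block','jar','punch_mid'): print(t,[(np.round(d['location'],4).tolist(),round(d['p'],2)) for d in arm.tip_of(t,'wrist')])
print(proj(s,(p,o['ee_rot']),[[.544,-.023,.012]]))
cv2.imwrite('pics/w19b.png',cv2.resize(s['img'][:,:,::-1],(800,500),interpolation=2))
E
```

```text
[ 0.77909859 -0.13944447  0.22340213] [-0.57217608  0.4160374  -0.86522984]
board []
bench_block [([0.5473, -0.0247, 0.0128], 0.93), ([0.2848, -0.2558, 0.0041], 0.61)]
band [([0.5454, -0.0221, 0.0286], 0.87)]
doming_block [([0.5444, -0.0211, 0.0259], 0.74), ([0.5739, 0.0867, 0.0007], 0.69)]
jar [([0.5085, -0.1348, -0.0028], 0.57)]
punch_mid [([0.6537, -0.0507, 0.006], 0.72)]
[[ 85.72808114 124.63078527]]
```

View pics/w19b.png

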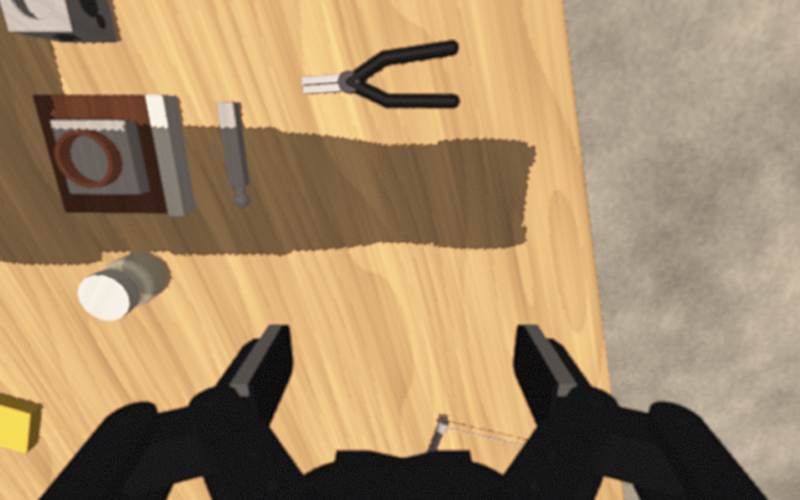

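```bash
python3 - <<'E'
from h import *
s=arm.snapshot('wrist');P=load('w19.npz')
f=lambda a:[(x/1.25,y/1.25) for x,y in a]
def g(a,z):
    w=pix2world(s,f(a),z,P);return w[:,:2].round(4).tolist(),round(float(np.degrees(np.arctan2(*(w[0]-w[1])[1::-1]))),1)
print('strip bottom',g([(181,97),(191,213)],0));print('punch',g([(229,103),(241,200)],.009))
# punch axis by segmentation
hsv=cv2.cvtColor(cv2.imread('pics/w19.png'),cv2.COLOR_BGR2HSV);m=(hsv[...,1]<75).astype(np.uint8)
n,l,stt,c=cv2.connectedComponentsWithStats(m);i=l[105,187];print(stt[i],c[i])
pts=cv2.findNonZero((l==i).astype(np.uint8)).reshape(-1,2).astype(float);pts=pts[(pts[:,1]<146)]
vx,vy,x0,y0=cv2.fitLine(pts.astype(np.float32),2,0,.01,.01).ravel()
q=[(x0+vx/vy*(r-y0),r) for r in(stt[i][1],stt[i][1]+stt[i][3]-1)];w=pix2world(s,q,.007,P);print(q,w,w.mean(0),np.degrees(np.arctan2(*(w[0]-w[1])[1::-1])))
E
```

```text
strip bottom ([[0.6205, 0.0057], [0.5849, -0.0895]], 69.5)
punch ([[0.6618, -0.0108], [0.6393, -0.0895]], 74.1)
[ 174   81   26   85 1296] [186.98302469 120.15972222]
[(np.float64(181.05147228386897), np.int32(81)), (np.float64(193.9653572216322), np.int32(165))] [[ 0.65935528 -0.00862801  0.007     ]
 [ 0.63741535 -0.09536697  0.007     ]] [ 0.64838532 -0.05199749  0.007     ] 75.80521144309772
```

```bash
python3 -c "
from station import arm
print(arm.close_job())"
```

```text
the job is handed in; nothing more can be done
None
```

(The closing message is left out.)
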